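# Close the soap tin with its nested lids and lift off the outer cover alone

### The job

Pick up the nested pair of lids by the wooden stem of the inner lid and lower it, without dropping it, onto the wider of the two open soap tins until the inner lid sits fully home in the mouth, then let go of the stem. Then take the outer cover by its collar and lift it alone straight off over the stem, leaving the inner lid seated in the tin and not touching it again, and finish still holding the cover level in the gripper, with its whole rim a few centimetres above the top of the stem and touching nothing else. Leave the narrow tin and the other things on the bench where they are, and do not shove the wide tin about.

Things in the scene. Friction and masses are not known exactly. Their poses are not given: they have to be found in the camera images.
- stem (a point): On the axis of the inner lid's upright wooden stem, a plain round rod 16 mm across, in the middle of the 30 mm of it that show above the cover's collar; it ends 15 mm above this point; z points up along it. Lifting the stem lifts both lids, since the cover just rests on the inner lid's disc. With the lid fully home in the tin, this point is 49 mm above the tin's rim.
- collar (a point): Centre, half-way up, of the outer cover's collar, its grip: an upstanding aluminium tube round the stem, 40 mm outside and 32 mm inside diameter, 26 mm tall (13 mm above and below this point), z up. The cover's disc top is 13 mm below this point, its skirt's rim 29 mm below. Nested, this point is 28 mm below stem and the stem ends 43 mm above it.
- tin_mouth (a point): Centre of the mouth of the wide soap tin, level with its rim: an open round steel tin, 104 mm outside and 98 mm inside diameter, 90 mm tall, standing upright on the bench, loose, about 0.9 kg with its bars of soap, which lie at least 35 mm below the rim.
- inner_lid: Inner lid, loose, about 160 g: aluminium disc 106 mm across, 4 mm thick, whose underside rests on the tin's rim, with a plug below it 90 mm across, 12 mm deep, tapering to 80 mm at the foot. Origin: centre of the plug's foot, 61 mm below stem; z up. At the start it stands on the bench on its plug, under the outer cover.
- outer_lid: Outer cover, loose, about 180 g, not fastened: aluminium disc 124 mm across, 4 mm thick, with a 26 mm hole for the stem (5 mm of play all round) and a skirt 118 mm inside, 12 mm deep, that hangs freely round the inner lid and the tin's mouth. Origin: on the axis in the disc's underside, 17 mm below collar; z up.
- tin: The wide soap tin; origin at the centre of its underside; z up.
- narrow_tin: Bystander: an open steel tin, too narrow for the lids, 76 mm across and 80 mm tall; origin at the centre of its underside.
- mug: Bystander: steel mug, 80 mm across, 85 mm tall, handle at its +y side; origin at the centre of its underside.
- brush: Bystander: white scrubbing brush lying on its bristles, 140 by 55 mm, 69 mm tall with its bow handle; origin at the centre of its underside.
- soap_bar: Bystander: bar of soap, 85 by 55 by 28 mm; origin at the centre of its underside.
- clip_a: Bystander: spring clip lying flat on the bench, 70 by 12 by 10 mm, long along its x; origin at the centre of its underside.
- clip_b: Bystander: another such spring clip.
Mind the look-alikes: they are no part of the job. Leave any blue or purple look-alike of the inner_lid alone.

How it is judged (in metres and radians):
On the way, in this order (a step that is already met when the one before it is completed fails the run):
1. the nested pair is lifted off the bench together by the inner lid's stem (height (world z) of stem above 0.1 m and z of collar in the frame of stem between -0.032 and -0.023 m and contact force between the fingers and inner_lid above 1 N), for 0.2 s.
2. the pair sits fully home on the wide tin, still nested, and the stem has been let go (z of stem in the frame of tin_mouth between 0.045 and 0.053 m and horizontal distance between stem and tin_mouth below 0.007 m and angle between stem's own z axis and vertical below 0.06 rad and z of collar in the frame of stem between -0.032 and -0.023 m and contact force between the fingers and inner_lid below 0.3 N), for 0.2 s.
3. the outer cover is lifted alone, 40 mm or more off the seated inner lid (z of stem in the frame of tin_mouth between 0.045 and 0.053 m and horizontal distance between stem and tin_mouth below 0.007 m and angle between stem's own z axis and vertical below 0.06 rad and z of collar in the frame of stem above 0.012 m and contact force between the fingers and outer_lid above 1 N), for 0.1 s.
At the end, for the whole second after the job is handed in: Inner lid fully home in the wide tin (height within 4 mm, centred within 7 mm, tilt under 0.06 rad), untouched, at rest; tin upright, within 30 mm of its start; cover held still by the fingers alone, level within 0.2 rad, its rim at least 10 mm above the stem top (z of stem in the frame of tin_mouth between 0.045 and 0.053 m and horizontal distance between stem and tin_mouth below 0.007 m and angle between stem's own z axis and vertical below 0.06 rad and contact force between the fingers and inner_lid below 0.3 N and angle between tin_mouth's own z axis and vertical below 0.05 rad and distance of tin from where it was at the start of the episode below 0.03 m and linear speed of each of inner_lid, outer_lid below 0.03 m/s and z of collar in the frame of stem above 0.054 m and angle between collar's own z axis and vertical below 0.2 rad and contact force between the fingers and outer_lid above 1 N and contact force between outer_lid and inner_lid below 0.1 N and contact force between outer_lid and tin below 0.1 N); the arm keeps its last pose, push and grip.
It fails at once if the lids are dropped from above the tin's rim (height (world z) of stem above 0.158 m and contact force between the fingers and inner_lid below 0.05 N and contact force between the fingers and outer_lid below 0.05 N).
It fails at once if the outer cover comes off the inner lid while that is not seated in the wide tin, or the inner lid is pulled up or tipped with it (z of collar in the frame of stem above -0.018 m and (z of stem in the frame of tin_mouth above 0.056 m or horizontal distance between stem and tin_mouth above 0.012 m or angle between stem's own z axis and vertical above 0.1 rad)).
It fails at once if the gripper touches the inner lid after the outer cover has come off (z of collar in the frame of stem above -0.018 m and contact force between the fingers and inner_lid above 1 N).
It fails at once if the wide tin is shoved more than 30 mm (distance of tin from where it was at the start of the episode above 0.03 m).
It fails at once if the narrow tin, mug, brush, soap bar or a clip is moved more than 25 mm (distance of any of narrow_tin, mug, brush, soap_bar, clip_a, clip_b from where it was at the start of the episode above 0.025 m).
It also fails if it takes over 48 s, if anything falls off the work surface, if the arm or the gripper's body presses on something with over 40 N, if the wrist force passes 120 N, or if a joint passes its speed limit or range.

### The arm

A 6-joint arm with a two-finger parallel gripper is mounted at the origin on the work surface. World frame = base frame: x ahead of the robot, y to its left, z up, the work surface at z = 0. Lengths are in mm, angles in rad, forces in N, time in s.
With the tool pointing down it reaches from about 400 to 925 mm from the base axis. Payload 12.5 kg.
Tool frame: the origin (TCP) lies midway between the tips of the shut fingers; the grasp point (between the pads) lies 19 mm behind it; z points along the fingers, y is the line along which they close (so a half turn about z gives the same grasp; the last joint's range is limited). The gripper opens to 95 mm and grips with 3 to 60 N. Pads are 20 mm wide; open, the fingers measure 119 mm over their backs; the gripper's body (75 mm by 180 mm) begins 59 mm behind the grasp point.
Start: joints at [-1.415, 0.491, 1.559, -0, 1.092, -0.106], TCP at [161.785, -603.716, 214.661] pointing down, gripper open.
Joint ranges: [-3.1, 3.1], [-0.84, 2.19], [0.05, 2.79], [-1.13, 4.28], [0.06, 2.93], [-2.69, 2.69]. Speed limits (rad/s): [2.22, 2.22, 2.79, 3.14, 3.14, 3.14].

### API

Orientations are given as [roll, pitch, yaw] about the fixed x, y, z axes, in that order (R = Rz(yaw) Ry(pitch) Rx(roll)).
In Python, from cell import env gives the robot as it stands.
- The arm moves only by the tool arm_command, never from a script. Its argument "targets" is a list of rows, each a list of 5 numbers: the shift along the tool's x, y, z in mm, then the turn about the tool's z in degrees, then the opening, from 0 (shut) to 1 (fully open). In form: [[tx, ty, tz, roll, fingers], ...]. A call has 1 to 5 rows; each row is the pose to reach, as a shift and turn from the pose commanded when the call began, along the tool's axes at that moment; what a row does not reach only later rows make up. A row lasts 1/10 s, in which the tool goes at most 50 mm and 8.59 degrees, less where a joint would pass 70% of its speed; a pose out of reach is approached as far as the arm can. A call with a gripper value outside its range is refused whole. The fingers move at their own pace and stop on an object; the grip force is fixed at half the most. Time passes only in rows, so rows that repeat a pose let the fingers close. It gives the time, the measured TCP pose, the force, the opening and the grip force at its end, in the units of the state.
- env.state(): the state, without advancing time (a new reading comes with each control period).
- env.read_camera(name): name is "scene" or "side" or "wrist"; returns a dict with "frame" (400x640x3 uint8, red, green, blue), "vertical_fov" (degrees; the focal length in pixels is half the picture's height over the tangent of half this angle, whatever the lens; pixels are square), "cx", "cy" (the principal point, pixels), "world_from_camera" (4x4, takes a point from camera to world coordinates); the wrist camera has in their place "hand_eye" (4x4, takes a point from camera to tool coordinates, whose origin is the TCP and whose axes are the flange's). Camera axes: x right, y down, z forward; pixel columns grow to the right and rows downward; lengths in mm; the calibration is good to about 2 mm. A picture is of the moment at which its call begins: read the wrist's pose just before it. There is no depth.
- env.job_done(): hands the job in; it is judged then, once.
The state is a dict: "t": time; "joints": joint angles; "qvel": joint speeds; "tau": joint torques, N m; "eef_pos": TCP position; "tcp_rot": TCP orientation; "ft_force": force on the tool from outside, world axes, zero at the start; "moment": the same for the moment, N m; "opening": opening from 0.0 (shut) to 1.0 (fully open); "grip_force": force on a finger pad.
Only numpy, scipy, OpenCV 4.12 (cv2) and the standard library are available. Lean on these libraries where they do the work, as an engineer would, in place of code of your own. Each camera call takes 0.05 s, during which the arm holds its last target. There are 200 camera calls.

## Working session

There is one attempt and no reset: what is moved stays moved. The work goes in short steps, Python scripts to look and compute and a tool call to move; the robot and the scene stay as the last step left them, time stands still between calls to the robot, and variables do not carry over. Pictures are saved under pics/ and viewed, at most 12 in all, crops included, and the job is handed in when it is done.

Besides the shell and the picture viewer there is one more tool, called after "Emit:" in YAML: its name, and indented under it one key for each argument. arm_command: Moves the arm, as the interface text tells. Its arguments: {"type":"object","properties":{"targets":{"type":"array","items":{"type":"array","items":{"type":"number"}}}},"required":["targets"]}

```bash
mkdir -p pics; cat > h.py <<'E'
import numpy as np, cv2
from cell import env
from scipy.spatial.transform import Rotation as R
def cam(n):
    s=env.state(); c=env.read_camera(n); f=200/np.tan(np.radians(c['vertical_fov'])/2)
    if 'world_from_camera' in c: T=np.array(c['world_from_camera'])
    else:
        W=np.eye(4); W[:3,:3]=R.from_euler('xyz',s['tcp_rot']).as_matrix(); W[:3,3]=s['eef_pos']
        T=W@np.array(c['hand_eye'])
    return c['frame'],(f,c['cx'],c['cy'],T)
def ray(k,u,v):
    f,cx,cy,T=k; d=T[:3,:3]@np.array([(u-cx)/f,(v-cy)/f,1]); return T[:3,3],d/np.linalg.norm(d)
def plane(k,u,v,z):
    o,d=ray(k,u,v); return o+d*(z-o[2])/d[2]
def proj(k,p):
    f,cx,cy,T=k; q=T[:3,:3].T@(np.array(p)-T[:3,3]); return q[:2]/q[2]*f+[cx,cy]
def save(im,n): cv2.imwrite('pics/'+n,cv2.cvtColor(im,cv2.COLOR_RGB2BGR))
E
python3 - <<'E'
from h import *
print(env.state())
for n in('scene','side','wrist'):
    im,k=cam(n); save(im,n+'.png'); print(n,k[0],k[1],k[2],k[3].round(3).tolist())
E
```

```text
{'t': 0.0, 'joints': array([-1.41455036e+00,  4.91568898e-01,  1.55947781e+00, -4.83337791e-06,
        1.09169523e+00, -1.05605768e-01]), 'qvel': array([-0.00063968, -0.00058633, -0.0001921 , -0.00116883, -0.00083437,
        0.00088517]), 'tau': array([ 2.36471365e-03, -6.12644577e+01, -2.58176225e+01,  6.94212341e-02,
        4.83328616e-02, -1.00272009e-04]), 'eef_pos': array([ 161.77065072, -603.43541899,  214.04618366]), 'tcp_rot': array([-3.14044933e+00, -1.16882290e-04,  2.61853897e-01]), 'ft_force': array([-0.04014421, -0.70967804, -0.37980778]), 'moment': array([ 0.05098785,  0.03969607, -0.0242342 ]), 'grip_force': 0.0, 'opening': 1.0043646447354706}
scene 367.7493343883956 319.0981840397853 199.1953616242309 [[-0.746, 0.471, -0.471, 921.891], [0.666, 0.531, -0.524, 488.746], [0.003, -0.705, -0.709, 630.845], [0.0, 0.0, 0.0, 1.0]]
side 412.00709628400267 317.51381084107703 194.93994577286384 [[-0.759, -0.466, 0.455, 86.581], [-0.651, 0.545, -0.527, 636.246], [-0.002, -0.697, -0.717, 818.164], [0.0, 0.0, 0.0, 1.0]]
wrist 276.14883083207224 318.02929226836136 199.0803686108848 [[0.259, -0.924, -0.28, 240.617], [-0.966, -0.248, -0.075, -581.014], [-0.0, 0.29, -0.957, 384.013], [0.0, 0.0, 0.0, 1.0]]
```

View pics/scene.png

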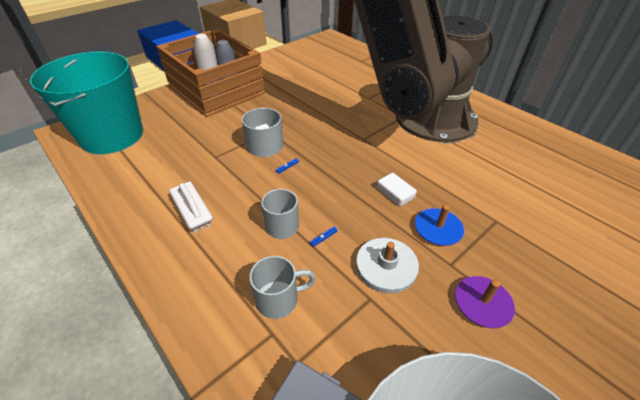

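View pics/side.png

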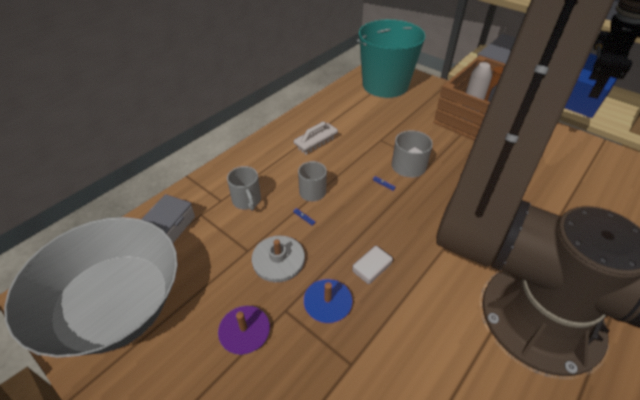

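The white disc with the grey collar and wooden stem at scene (388,263) / side (278,258) is the nested pair. The blue one at (440,226) and the purple one at (485,300) are look-alikes with no cover.
There are three open steel vessels in the scene view. The largest, at (263,130), fits the wide tin. The one at (281,213) is smaller, so it is the narrow tin, and the one at (275,286) has a handle, so it is the mug. I'll measure them and confirm in a crop.

```bash
cat >> h.py <<'E'
from scipy.optimize import least_squares
def blob(im,seed,lo,hi):
    m=cv2.inRange(cv2.cvtColor(im,cv2.COLOR_RGB2HSV),lo,hi); m=cv2.morphologyEx(m,cv2.MORPH_CLOSE,np.ones((5,5)))
    n,l,s,c=cv2.connectedComponentsWithStats(m); i=l[seed[1],seed[0]]
    return (l==i).astype(np.uint8) if i else None,s[i]
def far_circle(k,m,z,r,frac=0.0):
    "fixed-radius circle through the silhouette points on the far side, cast to height z"
    c=max(cv2.findContours(m,cv2.RETR_EXTERNAL,cv2.CHAIN_APPROX_NONE)[0],key=len)[:,0]
    P=np.array([plane(k,u,v,z)[:2] for u,v in c]); o=k[3][:2,3]
    c0=P.mean(0); 
    for _ in range(5):
        d=(c0-o)/np.linalg.norm(c0-o); Q=P[(P-c0)@d>frac*r]
        f=least_squares(lambda x:np.hypot(*(Q-x[:2]).T)-x[2],[*c0,r],loss='soft_l1',f_scale=1); c0=f.x[:2]
    return f.x.round(1),len(Q),np.abs(f.fun).mean().round(2)
E
python3 - <<'E'
from h import *
S={'scene':((255,140),(281,225),(375,270)),'side':((411,165),(312,190),(265,262))}
out=[]
for n in S:
    im,k=cam(n)
    for s,(z,r) in zip(S[n],((90,52),(80,38),(20,62))):
        m,st=blob(im,s,(0,0,50),(180,70,255)); print(n,s,None if m is None else (st.tolist(),far_circle(k,m,z,r)))
    x,y=(388,245) if n=='scene' else (278,242)
    hsv=cv2.cvtColor(im,cv2.COLOR_RGB2HSV)[y-14:y+30,x-25:x+25]
    m=((hsv[...,1]>110)&(hsv[...,0]<18)).astype(np.uint8)
    nn,l,s,c=cv2.connectedComponentsWithStats(m); print([(q[:5].tolist()) for q in s[1:] if q[4]>15], 'offset',x-25,y-14)
    row=[]
    for (a,b) in (S[n][0],S[n][2]): row.append(cv2.resize(im[b-55:b+45,a-60:a+60],(396,290),interpolation=cv2.INTER_CUBIC))
    out.append(np.hstack(row))
save(np.vstack(out),'crop.png')
E
```

```text
scene (255, 140) ([242, 107, 41, 50, 1703], (array([ 475.5, -240.4,   50.9]), 43, np.float64(1.24)))
scene (281, 225) ([261, 189, 38, 50, 1564], (array([623.2,  29.9,  37.6]), 45, np.float64(0.6)))
scene (375, 270) ([356, 238, 63, 55, 2628], (array([532.6, 259.1,  61.9]), 79, np.float64(0.61)))
[[0, 0, 50, 19, 472], [22, 11, 9, 18, 123]] offset 363 231
side (411, 165) ([392, 130, 40, 47, 1520], (array([ 481.1, -234.8,   49.7]), 43, np.float64(1.11)))
side (312, 190) ([298, 161, 29, 40, 982], (array([626.2,  33.5,  35.9]), 32, np.float64(0.85)))
side (265, 262) ([251, 235, 54, 48, 1909], (array([532.7, 263.4,  62.6]), 67, np.float64(0.81)))
[[0, 0, 50, 20, 510], [22, 12, 5, 14, 60]] offset 253 228
```

View pics/crop.png

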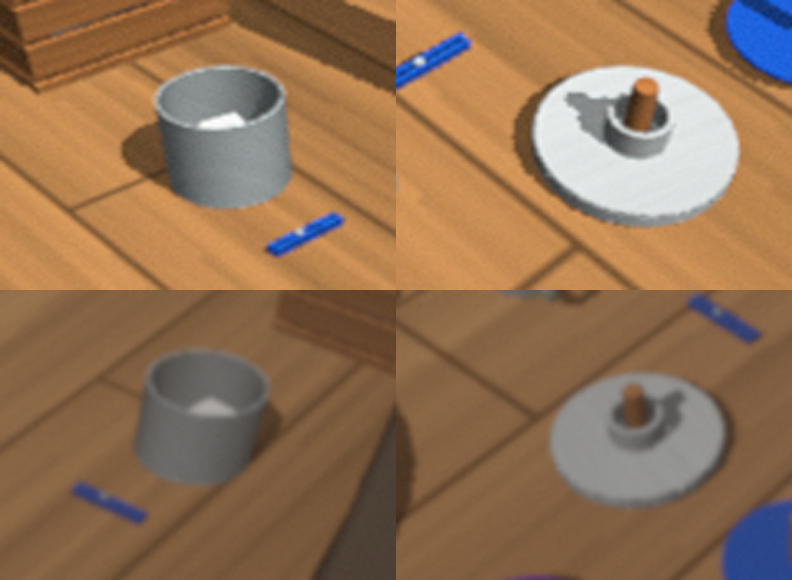

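The crop confirms both. The wide tin (radius about 51, soap inside) is at about (478,-238), and the pair (cover radius about 62) is at about (532.5,261). The circle measured for the narrow tin is 37 mm. Setting out, passing over the tin.

Emit:
arm_command:
  targets:
    - [193,-142,0,0,1]
    - [193,-142,0,0,1]
    - [193,-142,0,0,1]
    - [193,-142,0,0,1]
    - [193,-142,0,0,1]

```text
t: 0.75
eef_pos: [312.6, -414.4, 214.7]
tcp_rot: [-3.142, -0.0, 0.262]
ft_force: [1.0, -0.8, 0.1]
opening: 1.001
grip_force: 0.0
```

Emit:
arm_command:
  targets:
    - [176,-164,0,0,1]
    - [176,-164,0,0,1]
    - [176,-164,0,0,1]
    - [176,-164,0,0,1]
    - [176,-164,0,0,1]

```text
t: 1.25
eef_pos: [439.9, -210.4, 214.8]
tcp_rot: [3.141, -0.0, 0.262]
ft_force: [0.6, -0.8, 0.3]
opening: 1.002
grip_force: 0.0
```

```bash
cat >> h.py <<'E'
def shift(x,y):
    "tool-axis shift from measured TCP to world x,y"
    s=env.state(); M=R.from_euler('xyz',s['tcp_rot']).as_matrix(); d=np.array([x,y,s['eef_pos'][2]])-s['eef_pos']
    return (M.T@d).round(1)
E
python3 - <<'E'
from h import *
s=env.state(); print(s['t'],s['eef_pos'],s['tcp_rot'],s['joints'],s['ft_force'])
im,k=cam('wrist'); save(im,'w_tin.png'); print(proj(k,(478,-238,90)))
im,k=cam('scene')
for p in ((210,108),(262,78)): print('crate foot',plane(k,*p,0).round())
E
```

```text
1.25 [ 439.90008926 -210.36444044  214.78087198] [ 3.14139733e+00 -2.56159713e-04  2.62476923e-01] [-5.81661848e-01  2.96257438e-01  1.88618753e+00  7.53642312e-05
  9.58831516e-01  7.26614295e-01] [ 0.57290665 -0.80036671  0.27025664]
[353.03968212 166.3008621 ]
crate foot [ 491. -517.    0.]
crate foot [ 248. -571.    0.]
```

View pics/w_tin.png

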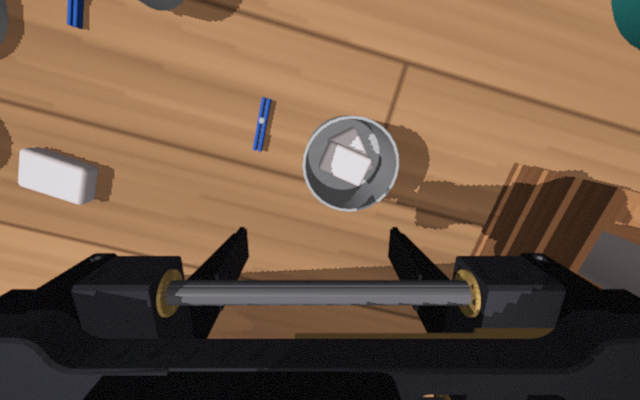

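The wrist view shows the wide tin's rim ellipse centred near (351,163), close to the predicted (353,166). The crate is well clear. Going on to the pair.

Emit:
arm_command:
  targets:
    - [118,-210,0,0,1]
    - [118,-210,0,0,1]
    - [118,-210,0,0,1]
    - [118,-210,0,0,1]
    - [118,-210,0,0,1]

```text
t: 1.85
eef_pos: [498.9, 22.5, 214.7]
tcp_rot: [3.141, -0.0, 0.262]
ft_force: [1.5, -0.1, -0.6]
opening: 1.001
grip_force: 0.0
```

Emit:
arm_command:
  targets:
    - [51,-230,0,0,1]
    - [51,-230,0,0,1]
    - [51,-230,0,0,1]
    - [51,-230,0,0,1]
    - [51,-230,0,0,1]

```text
t: 2.35
eef_pos: [488.1, 258.2, 214.6]
tcp_rot: [3.142, -0.0, 0.263]
ft_force: [1.1, -0.1, -0.2]
opening: 1.004
grip_force: 0.0
```

```bash
python3 - <<'E'
from h import *
# tin from saved wrist picture
im=cv2.cvtColor(cv2.imread('pics/w_tin.png'),cv2.COLOR_BGR2RGB)
W=np.eye(4); W[:3,:3]=R.from_euler('xyz',[3.1413973,-.000256,.2624769]).as_matrix(); W[:3,3]=[439.9,-210.364,214.78]
c=env.read_camera('wrist'); f=200/np.tan(np.radians(c['vertical_fov'])/2); kt=(f,c['cx'],c['cy'],W@np.array(c['hand_eye']))
m,st=blob(im,(308,163),(0,0,60),(180,70,255)); print(st,far_circle(kt,m,90,52,0),far_circle(kt,m,90,52,-2))
s=env.state(); print(s['t'],s['eef_pos'],s['tcp_rot'],s['joints'].round(2))
im,k=cam('wrist'); save(im,'w_pair.png'); print(proj(k,(532.5,261,76)),proj(k,(532.5,261,20)))
p=proj(k,(532.5,261,20)).astype(int)
m,st=blob(im,(p[0]-30,p[1]+5),(0,0,60),(180,60,255)); 
if m is not None: print(st,far_circle(k,m,20,62,-2),far_circle(k,m,20,62))
E
```

```text
[ 302  115   98   97 7413] (array([ 478.2, -234.8,   51.8]), 134, np.float64(0.33)) (array([ 478.3, -234.8,   51.8]), 275, np.float64(0.41))
2.4 [488.0159491  261.48359964 214.53064054] [-3.14047800e+00 -7.72304829e-04  2.63971506e-01] [0.37 0.39 1.74 0.   1.02 1.68]
[330.06037    152.39556384] [328.27520398 146.92468901]
[ 280   96   95   97 7021] (array([532.7, 262.7,  61.4]), 270, np.float64(0.32)) (array([532.6, 262.6,  61.3]), 130, np.float64(0.33))
```

View pics/w_pair.png

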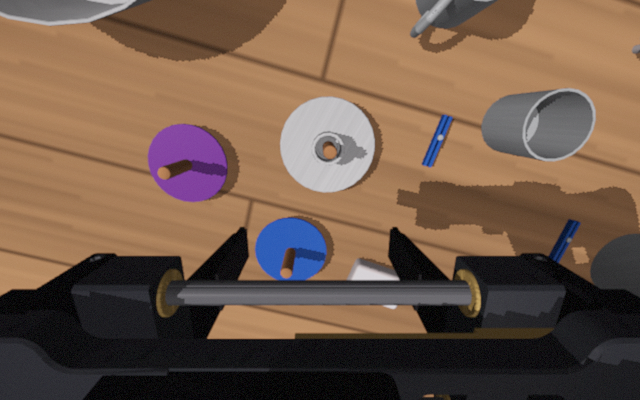

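The wrist view shows the cover disc centred at (328,145) with the stem top near (330,151). The blue and purple look-alikes are clear of it. Measuring the stem top and collar.

```bash
cat >> h.py <<'E'
def stem_top(im,k,p,z,w=14):
    x,y=np.int32(p); h=cv2.cvtColor(im,cv2.COLOR_RGB2HSV)[y-w:y+w+1,x-w:x+w+1]
    m=((h[...,1]>110)&(h[...,0]<18)).astype(np.uint8); n,l,s,c=cv2.connectedComponentsWithStats(m)
    i=1+s[1:,4].argmax(); u=c[i]+[x-w,y-w]; return s[i].tolist(),u.round(1),plane(k,*u,z).round(1)
E
python3 - <<'E'
from h import *
im,k=cam('wrist'); print(stem_top(im,k,(330,151),76)); print(shift(532.7,262.7)); print(env.state()['eef_pos'])
E
```

```text
([5, 4, 13, 18, 169], array([326.8, 149.6]), array([534.6, 262.8,  76. ]))
[44.4  6.3 -0. ]
[488.17410296 257.19524672 214.23773042]
```

Emit:
arm_command:
  targets:
    - [45,5,0,0,1]
    - [45,5,45,0,0.8]
    - [45,5,90,0,0.8]
    - [45,5,118,0,0.8]
    - [45,5,118,0,0.8]

```text
t: 3.0
eef_pos: [531.9, 260.6, 93.2]
tcp_rot: [3.141, 0.007, 0.26]
ft_force: [-0.7, 0.4, 0.2]
opening: 0.802
grip_force: 0.0
```

```bash
python3 - <<'E'
from h import *
im,k=cam('wrist'); s=env.state(); print(s['eef_pos'],s['tcp_rot']); save(im,'w_close.png')
for z in (20,46,76): print(proj(k,(532.7,262.7,z)))
p=proj(k,(532.7,262.7,76)); print(stem_top(im,k,p,76,30))
E
```

```text
[533.0048332  261.33064192  95.64359035] [3.14107001 0.0031474  0.2604529 ]
[317.2592332  205.83830386]
[317.23269717 215.77398703]
[317.19398775 230.26765716]
([22, 0, 20, 38, 606], array([318.4, 219.2]), array([541.3, 264.1,  76. ]))
```

View pics/w_close.png

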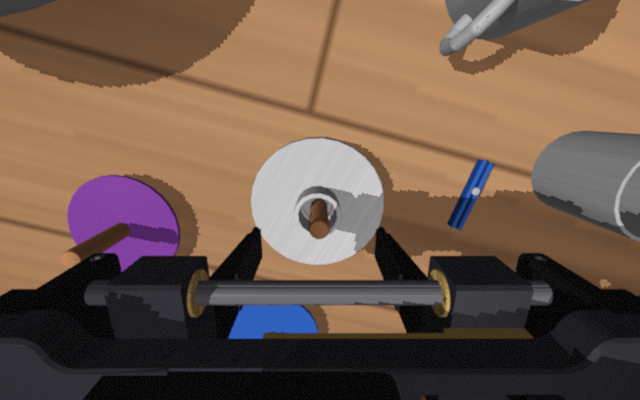

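The stem top is at (319,229), against a prediction of (317,230), so it is aligned. Descending to TCP z of about 50, just above the collar, and gripping.

Emit:
arm_command:
  targets:
    - [0,1,25,0,0.8]
    - [0,1,46,0,0.8]
    - [0,1,46,0,0.8]
    - [0,1,46,0,0]
    - [0,1,46,0,0]

```text
t: 3.55
eef_pos: [534.4, 262.1, 52.6]
tcp_rot: [-3.141, -0.003, 0.262]
ft_force: [0.5, -0.1, 0.7]
opening: 0.687
grip_force: 0.0
```

Emit:
arm_command:
  targets:
    - [0,0,0,0,0]
    - [0,0,0,0,0]
    - [0,0,0,0,0]
    - [0,0,0,0,0]
    - [0,0,0,0,0]

```text
t: 4.05
eef_pos: [533.4, 262.0, 50.6]
tcp_rot: [3.141, 0.0, 0.262]
ft_force: [0.1, 0.4, -0.4]
opening: 0.268
grip_force: 0.0
```

Emit:
arm_command:
  targets:
    - [0,0,0,0,0]
    - [0,0,0,0,0]
    - [0,0,0,0,0]
    - [0,0,-10,0,0]
    - [0,0,-20,0,0]

```text
t: 4.55
eef_pos: [533.1, 261.9, 70.9]
tcp_rot: [3.141, 0.001, 0.262]
ft_force: [-0.5, -0.2, -3.7]
opening: 0.163
grip_force: 30.0
```

Emit:
arm_command:
  targets:
    - [0,0,-20,0,0]
    - [0,0,-40,0,0]
    - [0,0,-60,0,0]
    - [0,0,-80,0,0]
    - [0,0,-80,0,0]

```text
t: 5.05
eef_pos: [534.3, 262.4, 153.7]
tcp_rot: [-3.141, -0.005, 0.262]
ft_force: [0.6, -0.2, -4.7]
opening: 0.162
grip_force: 30.0
```

```bash
python3 - <<'E'
from h import *
im,k=cam('wrist'); s=env.state(); print(s['eef_pos'],s['tcp_rot'],s['opening'],s['grip_force'],s['ft_force']); save(im,'w_lift.png')
E
```

```text
[533.70275678 262.15757674 151.93414413] [-3.14138186e+00 -2.60761518e-03  2.61862094e-01] 0.156809119098404 29.997049570083618 [-0.02892509  0.58551059 -4.23392188]
```

View pics/w_lift.png

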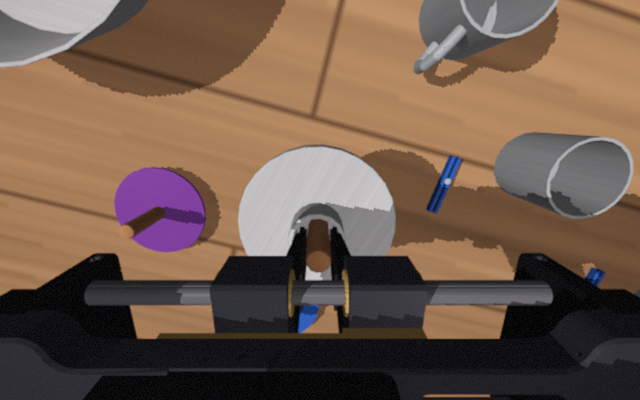

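Both lids hang level from the stem, with the disc at (317,215) and stem top at (318,258); the extra weight is about 4 N. Carrying them to a point short of the tin for a static look.

Emit:
arm_command:
  targets:
    - [-5,14,-10,0,0]
    - [-16,42,-25,0,0]
    - [-31,79,-40,0,0]
    - [-47,121,-50,0,0]
    - [-64,163,-50,0,0]

```text
t: 5.6
eef_pos: [513.3, 86.0, 201.3]
tcp_rot: [3.141, -0.001, 0.262]
ft_force: [0.7, -0.7, -4.6]
opening: 0.159
grip_force: 30.0
```

Emit:
arm_command:
  targets:
    - [-18,47,0,0,0]
    - [-35,88,0,0,0]
    - [-51,130,0,0,0]
    - [-62,158,0,0,0]
    - [-69,177,0,0,0]

```text
t: 6.1
eef_pos: [491.6, -103.5, 200.1]
tcp_rot: [-3.141, 0.001, 0.26]
ft_force: [-0.1, 0.6, -3.8]
opening: 0.158
grip_force: 30.0
```

Emit:
arm_command:
  targets:
    - [0,0,0,0,0]
    - [0,0,0,0,0]
    - [0,0,0,0,0]

```text
t: 6.4
eef_pos: [492.6, -100.3, 200.4]
tcp_rot: [-3.141, 0.001, 0.262]
ft_force: [0.4, -0.3, -3.8]
opening: 0.163
grip_force: 30.0
```

```bash
python3 - <<'E'
from h import *
im,k=cam('wrist'); s=env.state(); z=s['eef_pos'][2]; print(s['t'],s['eef_pos'],s['tcp_rot'],s['opening'],s['grip_force'],s['ft_force']); save(im,'w_pre.png')
p=proj(k,(478.2,-235,90)); print('tin px',p)
q=proj(k,(478.2-40,-235-25,90)); 
for sd in ((p+[0,-40]),(p+[-44,0]),(p+[44,0])):
    sd=sd.astype(int)
    try:
        m,st=blob(im,sd,(0,0,60),(180,70,255))
        if m is not None: print('tin',sd,st,far_circle(k,m,90,52,0),far_circle(k,m,90,52,-.6))
    except Exception as e: print(e)
M=R.from_euler('xyz',s['tcp_rot']).as_matrix()
for h in (26,-30): 
    P=s['eef_pos']+M@[0,0,-h]; print('tool axis px at',h,proj(k,P))
hm=z-30.6
m,st=blob(im,(317,165),(0,0,60),(180,70,255)); 
if m is not None: f=far_circle(k,m,hm,62,0.1); print('cover',st,f,'rel tool',M.T@(np.array([*f[0][:2],hm])-s['eef_pos']))
E
```

```text
6.45 [ 492.7230441  -100.1803055   200.44666428] [-3.14128560e+00  4.79727450e-04  2.62630319e-01] 0.16267735993862656 29.996680319309235 [ 0.10735928  0.13170508 -3.92609714]
tin px [432.98769215 238.65703883]
tin [432 198] [  240   146   312   173 22273] (array([1.2427929e+06, 3.0197000e+05, 5.2000000e+01]), 0, np.float64(nan)) (array([1.7727055e+06, 4.0254980e+05, 5.2000000e+01]), 0, np.float64(nan))
tin [388 238] [  240   146   312   173 22273] (array([1.2427929e+06, 3.0197000e+05, 5.2000000e+01]), 0, np.float64(nan)) (array([1.7727055e+06, 4.0254980e+05, 5.2000000e+01]), 0, np.float64(nan))
tool axis px at 26 [320.00659517 261.74798028]
tool axis px at -30 [319.45275299 225.25507743]
cover [  240   146   312   173 22273] (array([2.0409147e+06, 5.0067190e+05, 6.2000000e+01]), 0, np.float64(nan)) rel tool [ 2.10046780e+06  4.61364407e+04 -9.91218689e+02]h.py:31: RuntimeWarning: Mean of empty slice.
  return f.x.round(1),len(Q),np.abs(f.fun).mean().round(2)
  ret = ret.dtype.type(ret / rcount)
```

View pics/w_pre.png

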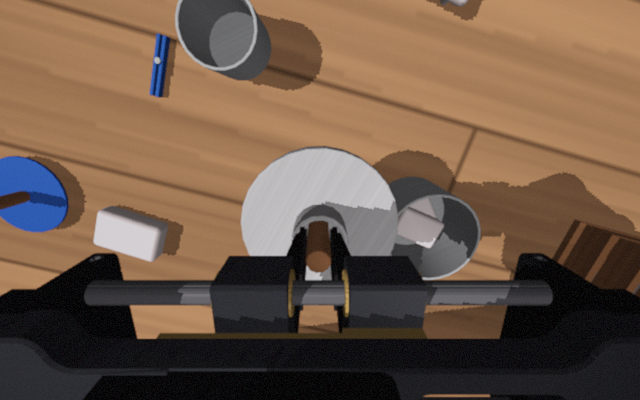

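The tin is right of the cover, with its rim's far edge at (480,228) and visible rim centre near (433,236). The blobs merged, so I'll fit only the unambiguous outer arcs of each.

```bash
python3 - <<'E'
from h import *
im,k=cam('wrist'); s=env.state(); z=s['eef_pos'][2]
m,st=blob(im,(317,165),(0,0,60),(180,70,255))
c=max(cv2.findContours(m,cv2.RETR_EXTERNAL,cv2.CHAIN_APPROX_NONE)[0],key=len)[:,0]
def fit(sel,h,r):
    P=np.array([plane(k,u,v,h)[:2] for u,v in c[sel]])
    f=least_squares(lambda x:np.hypot(*(P-x[:2]).T)-r,P.mean(0)-[0,0],loss='soft_l1'); return f.x,np.abs(f.fun).mean(),len(P)
u,v=c.T
print('tin',fit((u>440)&(v>195)&(v<272),90,52.), fit((u>455)&(v>195)&(v<272),90,52.))
h=z-30.6; f=fit((v<215)&(u<385),h,62.); print('cover',f)
M=R.from_euler('xyz',s['tcp_rot']).as_matrix(); print(M.T@(np.array([*f[0],h])-s['eef_pos']))
print(s['eef_pos'])
# stem end (lower arc) : dark-orange blob
hs=cv2.cvtColor(im,cv2.COLOR_RGB2HSV)[215:275,304:336]; b=((hs[...,1]>110)&(hs[...,0]<18)).astype(np.uint8)
n,l,q,cc=cv2.connectedComponentsWithStats(b); i=1+q[1:,4].argmax(); print('stem',q[i]+[304,215,0,0,0])
for x in (-8,0,8): print(x,proj(k,s['eef_pos']+M@[x,0,-25.4]))
E
```

```text
tin (array([ 477.92793676, -234.21374404]), np.float64(0.29282159299108546), 84) (array([ 477.92226866, -234.2150655 ]), np.float64(0.2923901449977548), 82)
cover (array([ 491.00258129, -100.58085031]), np.float64(0.3672397463134158), 168)
[-1.86344747e+00  1.90283559e-03  3.06005786e+01]
[ 492.81214552 -100.09781098  200.51752392]
stem [ 305  222   28   50 1073]
-8 [320.06059265 273.31456022]
0 [320.092726   261.32503517]
8 [320.12579383 248.9868381 ]
```

Emit:
arm_command:
  targets:
    - [-8,20,0,0,0]
    - [-23,58,0,0,0]
    - [-38,96,0,0,0]
    - [-46,118,0,0,0]
    - [-49,126,0,0,0]

```text
t: 7.0
eef_pos: [478.2, -236.6, 200.5]
tcp_rot: [3.141, 0.0, 0.261]
ft_force: [0.2, 1.4, -4.6]
opening: 0.158
grip_force: 30.0
```

Emit:
arm_command:
  targets:
    - [0,0,5,0,0]
    - [0,0,15,0,0]
    - [0,0,30,0,0]
    - [0,0,40,0,0]
    - [0,0,44,0,0]

```text
t: 7.5
eef_pos: [478.0, -234.0, 155.3]
tcp_rot: [-3.14, 0.001, 0.263]
ft_force: [-0.4, 0.4, -4.0]
opening: 0.164
grip_force: 30.0
```

Emit:
arm_command:
  targets:
    - [0,0,4,0,0]
    - [0,0,8,0,0]
    - [0,0,12,0,0]
    - [0,0,16,0,0]
    - [0,0,18,0,0]

```text
t: 8.0
eef_pos: [478.1, -235.3, 138.3]
tcp_rot: [-3.142, 0.0, 0.262]
ft_force: [-0.3, 0.1, -4.3]
opening: 0.166
grip_force: 30.0
```

Emit:
arm_command:
  targets:
    - [0,0,2,0,0]
    - [0,0,4,0,0]
    - [0,0,6,0,0]
    - [0,0,8,0,0]
    - [0,0,8,0,0]

```text
t: 8.5
eef_pos: [478.1, -235.2, 130.4]
tcp_rot: [-3.141, 0.0, 0.262]
ft_force: [0.3, 0.2, -3.9]
opening: 0.164
grip_force: 30.0
```

Emit:
arm_command:
  targets:
    - [0,0,1,0,0]
    - [0,0,2,0,0]
    - [0,0,2,0,0]
    - [0,0,2,0,0]

```text
t: 8.9
eef_pos: [478.2, -235.3, 128.6]
tcp_rot: [3.142, 0.0, 0.262]
ft_force: [-0.2, 0.5, -4.5]
opening: 0.158
grip_force: 30.0
```

Emit:
arm_command:
  targets:
    - [0,0,0.5,0,0]
    - [0,0,1,0,0]
    - [0,0,1,0,0]
    - [0,0,1,0,0]

```text
t: 9.3
eef_pos: [478.3, -235.3, 128.4]
tcp_rot: [3.141, -0.0, 0.262]
ft_force: [-2.5, 1.6, 6.6]
opening: 0.161
grip_force: 30.0
```

Emit:
arm_command:
  targets:
    - [0,0,0.5,0,0]
    - [0,0,1,0,0]
    - [0,0,1,0,0]
    - [0,0,1,0,0]

```text
t: 9.7
eef_pos: [478.4, -235.4, 128.4]
tcp_rot: [3.14, -0.001, 0.262]
ft_force: [-4.9, 2.8, 18.0]
opening: 0.165
grip_force: 30.0
```

It makes contact at TCP z 128.4, where 128.6 was predicted for fully home. Relieving the push and opening.

Emit:
arm_command:
  targets:
    - [0,0,-1,0,0]
    - [0,0,-1.5,0,0]
    - [0,0,-1.5,0,0.75]
    - [0,0,-1.5,0,0.75]
    - [0,0,-1.5,0,0.75]

```text
t: 10.2
eef_pos: [478.3, -235.3, 128.1]
tcp_rot: [3.141, -0.0, 0.262]
ft_force: [-0.0, 0.5, -0.3]
opening: 0.355
grip_force: 0.0
```

Emit:
arm_command:
  targets:
    - [0,0,0,0,0.75]
    - [0,0,0,0,0.75]
    - [0,0,0,0,0.75]
    - [0,0,0,0,0.75]
    - [0,0,0,0,0.75]

```text
t: 10.7
eef_pos: [478.2, -235.3, 128.1]
tcp_rot: [3.142, -0.0, 0.262]
ft_force: [0.3, -0.3, 0.1]
opening: 0.734
grip_force: 0.0
```

```bash
python3 - <<'E'
from h import *
s=env.state(); print(s['t'],s['eef_pos'],s['opening'],s['ft_force'])
ims=[]
for n,z in (('wrist',0),('scene',3),('side',3)):
    im,k=cam(n)
    c=proj(k,(478,-234.5,110)).astype(int)
    print(n,'px of stem end/collar top/seat',[proj(k,(478,-234.5,h)).round(1).tolist() for h in (154,124,98)])
    a=im if n=='wrist' else im[max(0,c[1]-50):c[1]+50,c[0]-65:c[0]+65]
    ims.append(cv2.resize(a,(416,260) if n=='wrist' else (364,280),interpolation=cv2.INTER_CUBIC))
    if n!='wrist': print('crop origin',c-[65,50])
top=np.zeros((260,728,3),np.uint8); top[:,:416]=ims[0]
save(np.vstack([top,np.hstack(ims[1:])]),'seat.png')
E
```

```text
10.7 [ 478.22426814 -235.28164975  128.10209991] 0.7343926691444398 [ 0.26491018 -0.28348024  0.1262215 ]
wrist px of stem end/collar top/seat [[318.8, 261.9], [318.6, 239.8], [318.5, 225.4]]
scene px of stem end/collar top/seat [[258.9, 97.3], [260.2, 107.8], [261.3, 116.5]]
crop origin [195  62]
side px of stem end/collar top/seat [[418.1, 122.9], [416.2, 131.9], [414.6, 139.4]]
crop origin [350  85]
```

View pics/seat.png

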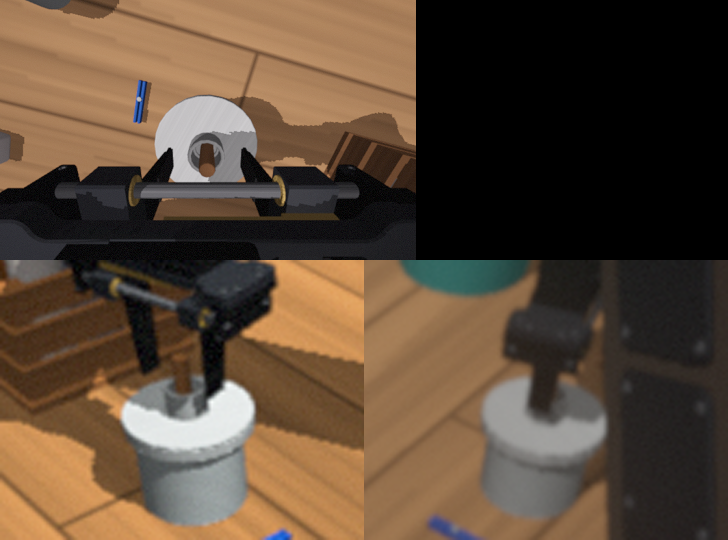

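The scene crop shows the cover level on the wide tin and the stem upright, with the fingers open and clear of it. The wrist image shows the stem inside the collar. I'll check the cover's offset numerically while starting down.

```bash
python3 - <<'E'
from h import *
im,k=cam('wrist'); s=env.state()
m,st=blob(im,(300,170),(0,0,100),(180,70,255))
c=max(cv2.findContours(m,cv2.RETR_EXTERNAL,cv2.CHAIN_APPROX_NONE)[0],key=len)[:,0]; u,v=c.T
P=np.array([plane(k,a,b,98)[:2] for a,b in c[v<215]])
f=least_squares(lambda x:np.hypot(*(P-x[:2]).T)-62,P.mean(0),loss='soft_l1'); M=R.from_euler('xyz',s['tcp_rot']).as_matrix()
print(f.x,np.abs(f.fun).mean(),st,M.T@(np.array([*f.x,98])-s['eef_pos']))
hs=cv2.cvtColor(im,cv2.COLOR_RGB2HSV)[205:285,295:340]; b=((hs[...,1]>110)&(hs[...,0]<18)).astype(np.uint8)
n,l,q,cc=cv2.connectedComponentsWithStats(b); i=1+q[1:,4].argmax(); print('stem',q[i]+[295,205,0,0,0])
for x in (-8,0): print(proj(k,s['eef_pos']+M@[x,0,-25.9]), proj(k,s['eef_pos']+M@[0,x,-25.9]))
E
```

```text
[ 475.97449079 -233.27988006] 0.3925378471929422 [  238   146   158   135 14508] [-1.63951539 -2.49478576 30.13988458]
stem [ 306  221   25   51 1032]
[320.17216791 273.8524686 ] [306.53758951 261.84176277]
[320.21018441 261.84139534] [320.21018441 261.84139534]
```

Emit:
arm_command:
  targets:
    - [0,0,7,0,0.75]
    - [0,0,14,0,0.75]
    - [0,0,21,0,0.75]
    - [0,0,25,0,0.75]
    - [0,0,25,0,0.75]

```text
t: 11.4
eef_pos: [477.9, -235.1, 102.3]
tcp_rot: [-3.141, 0.001, 0.262]
ft_force: [-0.8, 0.3, 0.4]
opening: 0.753
grip_force: 0.0
```

Emit:
arm_command:
  targets:
    - [0,-1,0,0,0.75]
    - [0,-1,0,0,0]
    - [0,-1,0,0,0]
    - [0,-1,0,0,0]
    - [0,-1,0,0,0]

```text
t: 11.9
eef_pos: [478.0, -234.4, 103.3]
tcp_rot: [3.141, -0.0, 0.262]
ft_force: [-0.0, 1.1, 0.0]
opening: 0.473
grip_force: 0.0
```

Emit:
arm_command:
  targets:
    - [0,0,0,0,0]
    - [0,0,0,0,0]
    - [0,0,0,0,0]
    - [0,0,0,0,0]

```text
t: 12.3
eef_pos: [478.0, -234.3, 103.2]
tcp_rot: [3.141, -0.0, 0.262]
ft_force: [-0.8, 0.9, 1.7]
opening: 0.414
grip_force: 30.0
```

The collar is gripped at about 40 mm. Lifting a little, re-centring in x within the play, then going straight up.

Emit:
arm_command:
  targets:
    - [0,0,-2,0,0]
    - [0,0,-4,0,0]
    - [1,0,-5,0,0]
    - [2,0,-6,0,0]
    - [2,0,-7,0,0]

```text
t: 12.8
eef_pos: [480.0, -233.8, 110.2]
tcp_rot: [3.141, -0.0, 0.262]
ft_force: [-0.4, 0.8, -3.0]
opening: 0.417
grip_force: 30.0
```

Emit:
arm_command:
  targets:
    - [0,0,-4,0,0]
    - [0,0,-9,0,0]
    - [0,0,-15,0,0]
    - [0,0,-21,0,0]
    - [0,0,-26,0,0]

```text
t: 13.3
eef_pos: [480.0, -233.9, 136.9]
tcp_rot: [3.141, -0.0, 0.262]
ft_force: [0.6, 0.9, -2.3]
opening: 0.41
grip_force: 30.0
```

```bash
python3 - <<'E'
from h import *
s=env.state(); print(s['t'],s['eef_pos'],s['opening'],s['ft_force'],s['moment'])
ims=[]
for n in ('scene','side'):
    im,k=cam(n); c=proj(k,(478,-234.5,110)).astype(int)
    ims.append(cv2.resize(im[max(0,c[1]-60):c[1]+50,c[0]-65:c[0]+65],(390,330),interpolation=cv2.INTER_CUBIC))
save(np.hstack(ims),'lift2.png')
E
```

```text
13.3 [ 479.99252278 -233.86538517  136.88672087] 0.409810473768899 [ 0.6297684   0.92422822 -2.28188876] [ 0.05609178 -0.01928005 -0.03011588]
```

View pics/lift2.png

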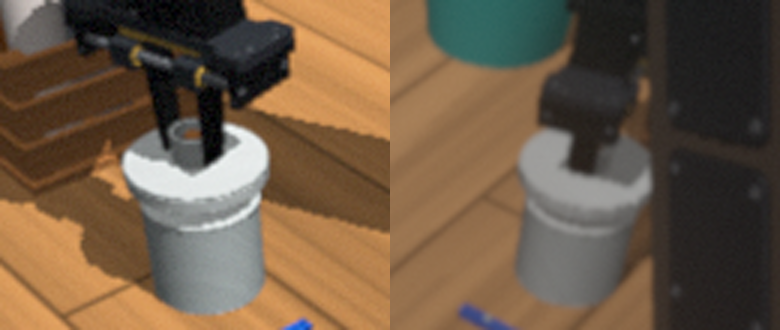

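The cover is rising alone and level; the inner lid's disc still sits on the tin, and the 2.3 N load fits the cover alone. Up about 70 mm more.

Emit:
arm_command:
  targets:
    - [0,0,-6,0,0]
    - [0,0,-12,0,0]
    - [0,0,-18,0,0]
    - [0,0,-24,0,0]
    - [0,0,-30,0,0]

```text
t: 13.9
eef_pos: [479.9, -233.8, 166.7]
tcp_rot: [3.141, -0.0, 0.262]
ft_force: [-0.1, -0.2, -2.1]
opening: 0.41
grip_force: 30.0
```

Emit:
arm_command:
  targets:
    - [0,0,-10,0,0]
    - [0,0,-20,0,0]
    - [0,0,-30,0,0]
    - [0,0,-37,0,0]
    - [0,0,-40,0,0]

```text
t: 14.4
eef_pos: [480.1, -233.9, 207.1]
tcp_rot: [3.141, -0.001, 0.262]
ft_force: [0.7, -0.9, -1.9]
opening: 0.41
grip_force: 30.0
```

Emit:
arm_command:
  targets:
    - [0,0,0,0,0]
    - [0,0,0,0,0]
    - [0,0,0,0,0]
    - [0,0,0,0,0]
    - [0,0,0,0,0]

```text
t: 14.9
eef_pos: [479.8, -233.8, 205.9]
tcp_rot: [-3.141, 0.0, 0.262]
ft_force: [0.1, -0.0, -1.7]
opening: 0.411
grip_force: 30.0
```

```bash
python3 - <<'E'
from h import *
s=env.state(); print(s['t'],s['eef_pos'],s['opening'],s['ft_force'],s['moment'])
ims=[]
for n in ('scene','side'):
    im,k=cam(n); c=proj(k,(478,-234.5,140)).astype(int)
    ims.append(cv2.resize(im[max(0,c[1]-60):c[1]+70,c[0]-65:c[0]+65],(390,390),interpolation=cv2.INTER_CUBIC))
save(np.hstack(ims),'final.png')
E
```

```text
14.9 [ 479.82474968 -233.76206566  205.89358918] 0.41145870469691515 [ 0.14350977 -0.02143582 -1.65115789] [0.01449092 0.00406936 0.03703939]
```

View pics/final.png

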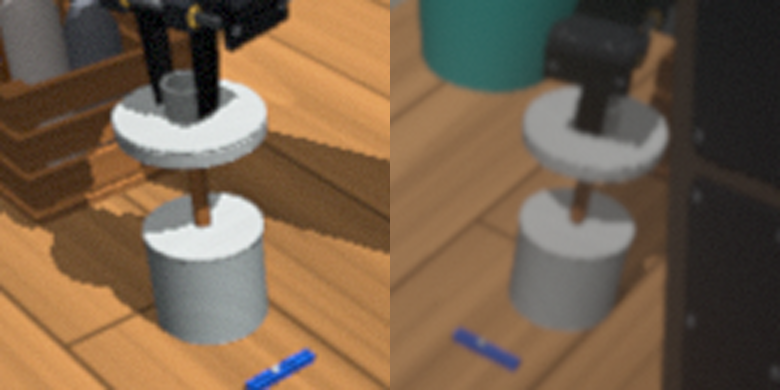

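The cover is level, with its rim about 30 mm above the stem top, and the inner lid sits flush on the tin. Handing in.

```bash
python3 -c "
from cell import env
print(env.job_done())"
```

```text
the job is handed in; nothing more can be done
None
```

The job is handed in, but no verdict came back: the inner lid sits seated in the wide tin, the stem has been let go, and the cover is held level in the gripper about 30 mm above the stem top.

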